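# Start the wet flat lap: water first, then the wheel

### The job

Start the flat lap for wet grinding: with the fingertips, tip the water pump's rocker (the one nearer the round pan) fully over by pressing down its raised end, and only then press the lap's start button, the smaller flat-topped one, well in and let it go. Press lightly, pick nothing up, and leave the mushroom-headed stop button, the lamp's rocker, the speed dial and all the stones and tools just as they are; finish with the hand clear.

Things in the scene. Friction and masses are not known exactly. Their poses are not given: they have to be found in the camera images.
- flat_lap: the bench grinding machine, fixed: white casing with a dark deck plate 280 x 500 mm (x by y), deck 106 mm above the bench; origin under its centre, z up. Seen along its own axes: x is the 280 mm way (away from the robot at yaw 0), the round pan (212 mm wide, rim 34 mm above the deck) with the lap and a copper water spout (up to 86 mm above the deck) takes the +y half, the controls the -y half. Its yaw varies; both control boxes stand square to it on its deck.
- button_station: grey box 82 x 152 x 44 mm (x, y, z) fixed on the deck, long side along y; origin under its centre, axes parallel to the machine's. On its top, 72 mm apart: the start button (at y +36 mm, nearer the pan) and the stop button (y -36 mm). This box and the switch box are both on the -y half of the deck, one towards -x and one towards +x, either way round.
- switch_box: grey box of the same size, 82 x 152 x 44 mm, fixed on the deck, long side along y; origin under its centre, axes parallel to the machine's. On its top two equal black rockers, each 37 mm wide (y) and 52 mm long (x), centres 72 mm apart: the water pump's (y +36 mm, nearer the round pan) and the work lamp's (y -36 mm, farther from the pan). Each has a 3 mm high frame round it.
- pump_raised_end (a point): the spot to press on the pump's rocker: on the upper face of its raised half (the +x half), 18 mm from the pivot towards +x and 8 mm inside the end. The pivot runs along y, 48.5 mm above the box's underside. The point moves with the rocker: going over takes it down about 5 mm, to 4 mm above the pivot's height.
- pump_rocker (a joint): tilt of the pump's rocker, rad: 0 = off (+x end raised), 0.28 = on (+x half pressed down flat, -x end raised). About 2.5 N at the spot moves it; friction keeps it where it is left, with a hard stop at 0.28. It counts as on above 0.22.
- lamp_raised_end (a point): the same spot on the lamp's rocker, which stays off and is not to be touched.
- lamp_rocker (a joint): tilt of the lamp's rocker, rad: 0 = off, as it must stay.
- start_top (a point): centre of the flat top of the start button: black cylinder 31 mm wide, its top 59 mm above the station's underside, 9 mm proud of its aluminium collar (41 mm wide). Moves down with the button.
- start_button (a joint): how far the start button is pressed in, m: 0 = out, 0.007 = fully in. Sprung: 2 N starts it moving, 4 N brings it 3 mm in, 7 N is fully in against a hard stop; it comes back out when let go. It works from 0.003 on.
- stop_top (a point): centre of the top of the mushroom-headed stop button: black, 42 mm wide, its top 76.5 mm above the station's underside, so 17.5 mm higher than the start button.
- stop_button (a joint): how far the stop button is pressed in, m: 0 = out, as it must stay; 0.007 = fully in.
- dial_edge (a point): a point near the rim of the speed dial, 13 mm from its axis; the dial is a black bar-grip knob 30 mm wide, 44 mm high, on the deck near the middle of the machine's -y edge. It shows whether the dial has been turned.
- slab: sawn slice of green stone, 48 mm wide, 9 mm thick, loose on the deck between the two control boxes; origin under its centre.
- stone_cup: small open steel cup, 42 mm wide, 28 mm high, loose on the deck between the two control boxes; origin under its centre.
- loupe: folding loupe, black ring 28 mm wide and 18 mm high with a 30 mm steel case, loose on the deck near the pan; origin under the ring's centre.
- spray_bottle: white bottle with a black cap, 64 mm wide, 170 mm high, standing on the bench to the right of the machine; origin under its centre.
- grit_jar: glass jar with a steel lid, 72 mm wide, 85 mm high, standing on the bench to the right; origin under its centre.
- arbor_wrench: steel wrench 160 mm long, lying on the bench to the left of the machine; origin under its centre.
- dop_stick: brass rod 137 mm long and 10 to 16 mm thick with a stone on its end, lying on the bench to the left; origin under its middle.

How it is judged:
By the outcome, as a careful person would: the job done as asked, in the order asked, and still so for the second after the job is handed in, with the robot touching nothing.
It also fails if it takes over 45 s, if anything falls off the work surface, if the arm or the gripper's body presses on something with over 40 N, if the wrist force passes 120 N, or if a joint passes its speed limit or range.

### The arm

A 6-joint arm with a two-finger parallel gripper is mounted at the origin on the work surface. World frame = base frame: x ahead of the robot, y to its left, z up, the work surface at z = 0. Lengths are in m, angles in rad, forces in N, time in s.
With the tool pointing down it reaches from about 0.425 to 0.95 m from the base axis. Payload 3.5 kg.
Tool frame: the origin (TCP) lies on the centre line of the jaws, within the pads' length; the fingertips stand 8 mm ahead of it and the grasp point (between the pads) lies 11 mm behind it; z points along the fingers, y is the line along which they close (so a half turn about z gives the same grasp; the last joint's range is limited). The gripper opens to 85 mm and grips with 20 to 120 N. Pads are 22 mm wide; open, the fingers measure 114 mm over their backs; the gripper's body (76 mm by 85 mm) begins 54 mm behind the grasp point. The pads swing forward as they close: fully open they stand 13 mm farther back than shut.
Start: joints at [-1.263, 0.286, 1.577, -0, 1.279, -0.15], TCP at [0.298, -0.605, 0.239] pointing down, gripper open.
Joint ranges: [-2.77, 2.77], [-0.9, 2.22], [0.21, 2.48], [-1.53, 4.67], [0.24, 2.81], [-2.84, 2.84]. Speed limits (rad/s): [2.79, 2.79, 3.14, 3.14, 3.14, 3.14].

### API

Orientations are given as a unit quaternion [w, x, y, z].
In Python, from cell import state, capture, camera_info, sign_off gives the robot as it stands.
- The arm moves only by the shell command python3 -m jog 'ROWS' [OPENING]. ROWS is JSON, a list of rows, each an object with "delta_pos": the shift along the tool's x, y, z as a fraction of full scale, a list of three; "turn": the turn, a rotation vector about the tool's x, y, z as a fraction of full scale, a list of three. In form: [{"delta_pos": [tx, ty, tz], "turn": [rx, ry, rz]}, ...]. A call has 1 to 12 rows; each row shifts and turns the commanded pose from where the row before left it, along the tool's axes as they then stand; what a row does not reach is not made up. Full scale, the value 1, is 0.15 m for a shift and 90 degrees for a turn. A row lasts 1/10 s, in which the tool goes at most 50 mm and 8.59 degrees, less where a joint would pass 70% of its speed; a pose out of reach is approached as far as the arm can. A call with a number of a shift or a turn outside -1 to 1 is refused whole. A call with a gripper value outside its range is refused whole. OPENING is the closure, from 0 (fully open) to 1 (shut), set as the call begins (- or left out, the last holds). The fingers move at their own pace and stop on an object; the grip force is fixed at half the most. Time passes only in rows, so rows that do not move let the fingers close. It gives the time, the measured TCP pose, the force, the opening and the grip force at its end, in the units of the state.
- state(): the state, without advancing time (a new reading comes with each control period).
- capture(name): name is "scene" or "top" or "wrist"; returns the picture (480x640x3 uint8, red, green, blue); there is no depth.
- camera_info(name): a dict with "camera_matrix" (3x3 intrinsics, pixels), "world_from_camera" (4x4, takes a point from camera to world coordinates). Camera axes: x right, y down, z forward; pixel columns grow to the right and rows downward; lengths in m; the calibration is good to about 2 mm. A picture is of the moment at which its call begins: read the wrist's pose just before it. camera_info takes no time and is no camera call; for the wrist camera it gives the pose at the moment of the call.
- sign_off(): hands the job in; it is judged then, once.
The state is a dict: "time": time; "joint_positions": joint angles; "qd": joint speeds; "tau": joint torques, N m; "ee_pos": TCP position; "orientation": TCP orientation; "force": force on the tool from outside, world axes, zero at the start; "moment": the same for the moment, N m; "finger_gap": opening from 0.0 (shut) to 1.0 (fully open); "grip_force": force on a finger pad.
Only numpy, scipy, OpenCV 4.12 (cv2) and the standard library are available. Lean on these libraries where they do the work, as an engineer would, in place of code of your own. Each camera call takes 0.05 s, during which the arm holds its last target. There are 200 camera calls.

## Working session

There is one attempt and no reset: what is moved stays moved. The work goes in short steps, Python scripts to look and compute and a shell command to move; the robot and the scene stay as the last step left them, time stands still between calls to the robot, and variables do not carry over. Pictures are saved under pics/ and viewed, at most 10 in all, crops included, and the job is handed in when it is done.

```bash
mkdir -p pics; python3 - <<'E'
from cell import *
import cv2
s=state();print(s['time'],s['ee_pos'],s['orientation'],s['force'],s['finger_gap'])
for n in ('top','scene'):
    cv2.imwrite(f'pics/{n}0.png',capture(n)[:,:,::-1]); c=camera_info(n);print(n,c['camera_matrix'],c['world_from_camera'])
E
```

```text
0.0 [ 0.29815803 -0.60486274  0.23794162] [-1.18421578e-03  9.73918823e-01  2.26893628e-01 -7.95466716e-05] [-0.21511357 -0.51544866 -0.07362892] 0.999638242649251
top [[612.98197204   0.         309.47240611]
 [  0.         612.98197204 237.15861242]
 [  0.           0.           1.        ]] [[ 0.00884105 -0.99413908  0.10774662  0.38468516]
 [-0.9999508  -0.0083047   0.00542559  0.0178068 ]
 [-0.00449898 -0.10778928 -0.99416358  1.75407112]
 [ 0.          0.          0.          1.        ]]
scene [[445.85889837   0.         318.1832992 ]
 [  0.         445.85889837 245.33308722]
 [  0.           0.           1.        ]] [[-0.5628935   0.68374995 -0.46436722  1.01190544]
 [ 0.82645012  0.45782789 -0.32767945  0.36511925]
 [-0.01145055 -0.56822498 -0.82279357  0.94653206]
 [ 0.          0.          0.          1.        ]]
```

View pics/top0.png

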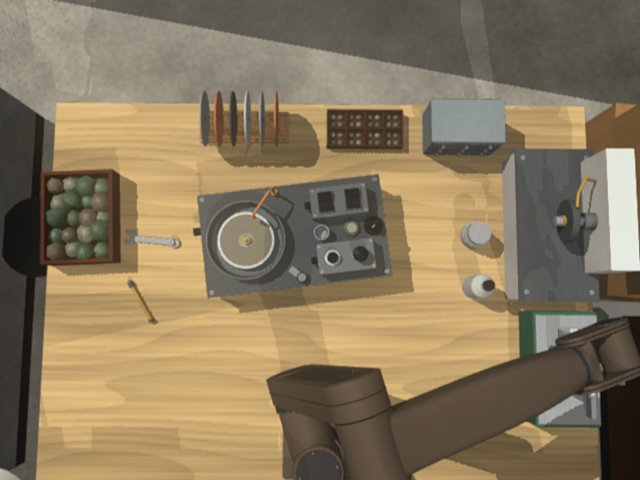

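View pics/scene0.png

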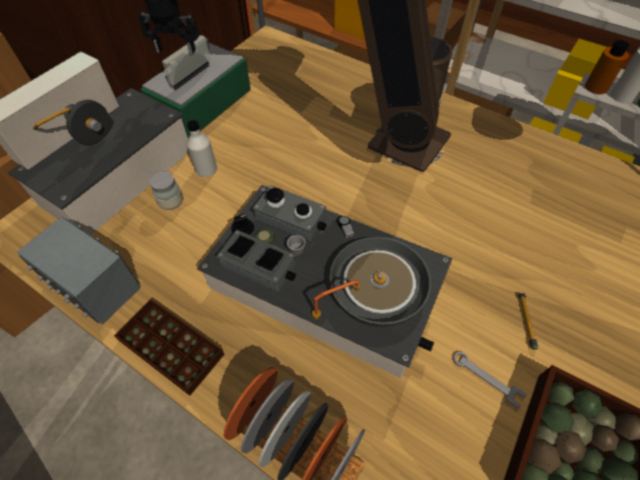

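Top view: the switch box is on the far (+x) side, with the pump rocker at about (326,202) and the lamp rocker at (353,198). The button station is on the near side, with start at (333,257) and stop at (361,254). The scene view agrees.

```bash
cat > h.py <<'E'
import numpy as np, cv2
from cell import *
from scipy.spatial.transform import Rotation as R
def ray(c,uv,z):
    K=np.array(c['camera_matrix']);T=np.array(c['world_from_camera'])
    d=T[:3,:3]@np.linalg.solve(K,[uv[0],uv[1],1.]);o=T[:3,3]
    return o+d*(z-o[2])/d[2]
def proj(c,p):
    K=np.array(c['camera_matrix']);T=np.array(c['world_from_camera'])
    q=K@(T[:3,:3].T@(np.array(p)-T[:3,3]));return q[:2]/q[2]
E
python3 - <<'E'
from h import *
c=camera_info('top')
P=[ray(c,p,.106) for p in [(200,196),(379,176),(391,275),(208,297)]]
print(np.round(P,3), np.linalg.norm(P[0]-P[1]),np.linalg.norm(P[1]-P[2]))
y=(P[0]-P[1])+(P[3]-P[2]);print('yaw',np.degrees(np.arctan2(-y[0],y[1])),np.mean(P,0))
for n,p,z in [('pump',(326,202),.158),('lamp',(353,198),.158),('start',(333,257),.165),('stop',(361,254),.1825)]: print(n,ray(c,p,z).round(3))
s=state();print(R.from_quat(np.roll(s['orientation'],-1)).as_matrix().round(3))
E
python3 - <<'E'
import cv2
i=cv2.imread('pics/top0.png')[165:305,190:400];cv2.imwrite('pics/c0.png',cv2.resize(i,None,fx=3.8,fy=3.8,interpolation=2))
E
```

```text
[[ 0.674  0.326  0.106]
 [ 0.733 -0.162  0.106]
 [ 0.463 -0.193  0.106]
 [ 0.4    0.297  0.106]] 0.4915488200109796 0.27184544806030375
yaw 7.133463291977306 [0.56736032 0.06717535 0.106     ]
pump [ 0.651 -0.016  0.158]
lamp [ 0.662 -0.087  0.158]
start [ 0.506 -0.035  0.165]
stop [ 0.513 -0.106  0.182]
[[ 0.897  0.442 -0.001]
 [ 0.442 -0.897  0.002]
 [ 0.    -0.002 -1.   ]]
```

View pics/c0.png

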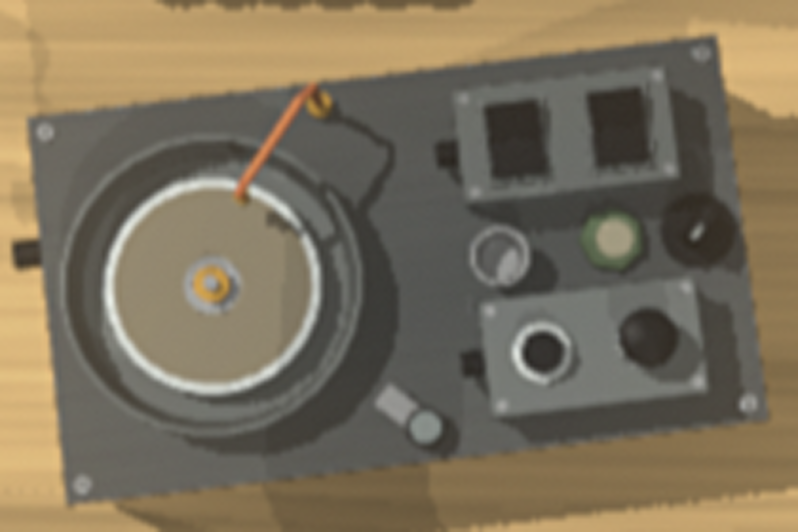

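```bash
python3 -m jog '[{"delta_pos":[0,0,-0.27],"turn":[0,0,0]},{"delta_pos":[0,0,-0.27],"turn":[0,0,0]},{"delta_pos":[0,0,-0.27],"turn":[0,0,0]},{"delta_pos":[0.23,-0.19,0],"turn":[0,0,0]},{"delta_pos":[0.23,-0.19,0],"turn":[0,0,0]},{"delta_pos":[0.23,-0.19,0],"turn":[0,0,0]},{"delta_pos":[0.23,-0.19,0],"turn":[0,0,0]},{"delta_pos":[0.23,-0.19,0],"turn":[0,0,0]},{"delta_pos":[0.23,-0.19,0],"turn":[0,0,0]},{"delta_pos":[0.23,-0.19,0],"turn":[0,0,0]},{"delta_pos":[0.23,-0.19,0],"turn":[0,0,0]}]' 1
python3 -m jog '[{"delta_pos":[0.23,-0.19,0],"turn":[0,0,0]},{"delta_pos":[0.23,-0.19,0],"turn":[0,0,0]},{"delta_pos":[0.23,-0.19,0],"turn":[0,0,0]},{"delta_pos":[0.23,-0.19,0],"turn":[0,0,0]},{"delta_pos":[0.23,-0.19,0],"turn":[0,0,0]},{"delta_pos":[0.23,-0.19,0],"turn":[0,0,0]},{"delta_pos":[0,0,0],"turn":[0,0,0.071]},{"delta_pos":[0,0,0],"turn":[0,0,0.07]},{"delta_pos":[0,0,0],"turn":[0,0,0.07]},{"delta_pos":[0,0,0],"turn":[0,0,0]},{"delta_pos":[0,0,0],"turn":[0,0,0]}]' 
python3 - <<'E'
from h import *
s=state();print(R.from_quat(np.roll(s['orientation'],-1)).as_matrix().round(3))
cv2.imwrite('pics/w1.png',capture('wrist')[:,:,::-1])
np.save('w1c.npy',camera_info('wrist'))
print(camera_info('wrist'))
E
```

```text
time: 1.2
ee_pos: [0.4454, -0.277, 0.3603]
orientation: [-0.0, 0.974, 0.227, -0.0]
force: [0.6, -0.9, -0.0]
finger_gap: 0.001
grip_force: 0.0
time: 2.3
ee_pos: [0.5551, -0.0341, 0.3604]
orientation: [-0.0, 0.998, 0.064, -0.0]
force: [0.5, 1.2, -0.2]
finger_gap: 0.002
grip_force: 0.0
[[ 0.992  0.128 -0.001]
 [ 0.128 -0.992  0.   ]
 [-0.001 -0.    -1.   ]]
{'camera_matrix': array([[389.96429085,   0.        , 322.91820629],
       [  0.        , 389.96429085, 233.61876377],
       [  0.        ,   0.        ,   1.        ]]), 'world_from_camera': array([[ 1.28428105e-01, -9.54069324e-01, -2.70662054e-01,
         6.23699360e-01],
       [-9.91718809e-01, -1.23507965e-01, -3.52077679e-02,
        -2.50695459e-02],
       [ 1.61731776e-04,  2.72942317e-01, -9.62030387e-01,
         4.94841011e-01],
       [ 0.00000000e+00,  0.00000000e+00,  0.00000000e+00,
         1.00000000e+00]])}
```

View pics/w1.png

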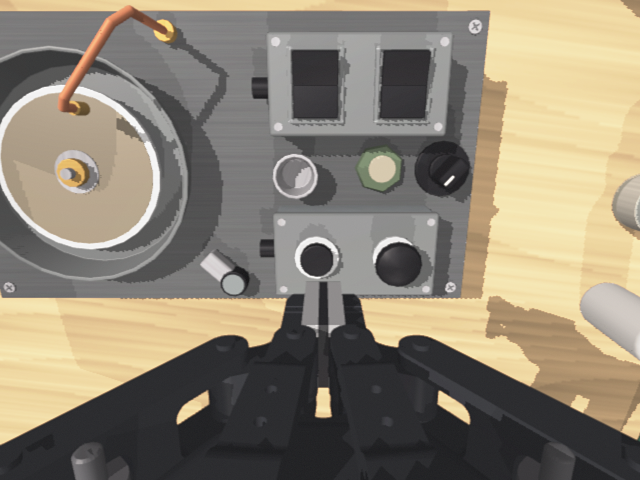

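Wrist view: the hand is square to the machine. Pump rocker spans about u 292–342, v 50–120; the lamp is right of it at (404,84). The start button top is at (317,259), the stop at (398,262). I'll measure the box faces and the start disc.

```bash
python3 - <<'E'
from h import *
c=np.load('w1c.npy',allow_pickle=True).item()
im=cv2.imread('pics/w1.png');g=im.max(2)
def blob(seed,th):
    m=(g<th).astype('uint8'); n,l,st,ce=cv2.connectedComponentsWithStats(m,connectivity=4); k=l[seed[1],seed[0]]; return st[k],ce[k],l==k
for n,s in [('pump',(317,100)),('lamp',(404,100)),('start',(317,259))]:
    for th in (45,60): st,ce,m=blob(s,th); print(n,th,st,ce.round(1))
q=[(268,34),(452,32),(449,135),(272,135)]
P=np.array([ray(c,p,.150) for p in q]);print(P.round(4),[np.linalg.norm(P[i]-P[(i+1)%4]).round(4) for i in range(4)])
y=(P[0]-P[1])+(P[3]-P[2]);a=np.arctan2(-y[0],y[1]);C=P.mean(0);print('yaw',np.degrees(a),'C',C)
X=np.array([np.cos(a),np.sin(a),0]);Y=np.array([-np.sin(a),np.cos(a),0])
print('pump spot',C+36*Y/1e3+18*X/1e3,'lamp',C-36*Y/1e3)
D=ray(c,(323,84),.1545); 
print('pump pivot from image',ray(c,(317,84),.158),'start',ray(c,(317,259),.165),'stop',ray(c,(398,262),.1825))
v=g[20:150,317];print(v)
E
```

```text
pump 45 [     0      0    640    480 283676] [316.7 224.8]
pump 60 [     0      0    640    480 233256] [318.  195.8]
lamp 45 [     0      0    640    480 283676] [316.7 224.8]
lamp 60 [ 380   50   50   68 2905] [404.9  82.8]
start 45 [     0      0    640    480 283676] [316.7 224.8]
start 60 [301 244  32  32 762] [316.7 259.7]
[[ 0.6862  0.0274  0.15  ]
 [ 0.7066 -0.1187  0.15  ]
 [ 0.6278 -0.1336  0.15  ]
 [ 0.6083  0.0169  0.15  ]] [np.float64(0.1476), np.float64(0.0802), np.float64(0.1518), np.float64(0.0786)]
yaw 7.6580578438193205 C [ 0.65719562 -0.05201426  0.15      ]
pump spot [ 0.67023769 -0.01393665  0.15      ] lamp [ 0.661993   -0.08769318  0.15      ]
pump pivot from image [ 0.65320408 -0.01647148  0.158     ] start [ 0.50678306 -0.03491859  0.165     ] stop [ 0.51914592 -0.10302335  0.1825    ]
[118 119 116 118 118 117 118 117 116 117 116 114 138 145 152 154 154 155
 155 154 155 154 155 155 153 153 152 153 152 115  59  47  52  51  54  54
  54  53  52  54  52  54  54  54  53  52  51  52  52  52  52  53  53  53
  54  53  55  53  55  54  54  54  55  55  53  48  65  66  66  66  64  66
  64  64  65  65  62  63  63  63  63  63  61  61  62  63  60  61  61  60
  61  60  59  59  60  59  58  46  73 100 108 134 158 128 111 153 162 162
 162 162 161 162 161 151 133 114  87  83  84  84  84  85  84  85  85  85
  87  85  85  83]
```

```bash
python3 -m jog '[{"delta_pos":[0.262,-0.011,0],"turn":[0,0,0]},{"delta_pos":[0.262,-0.011,0],"turn":[0,0,0]},{"delta_pos":[0.262,-0.012,0],"turn":[0,0,0]},{"delta_pos":[0,0,0.28],"turn":[0,0,0]},{"delta_pos":[0,0,0.28],"turn":[0,0,0]},{"delta_pos":[0,0,0.28],"turn":[0,0,0]},{"delta_pos":[0,0,0.28],"turn":[0,0,0]},{"delta_pos":[0,0,0],"turn":[0,0,0]},{"delta_pos":[0,0,0],"turn":[0,0,0]}]'
python3 - <<'E'
from h import *
s=state();print(s['ee_pos'],s['force'])
c=camera_info('wrist');im=capture('wrist')[:,:,::-1]
p=s['ee_pos']+np.array([0,0,-.008]);print('tip px',proj(c,p))
cv2.imwrite('pics/w2.png',im)
E
```

```text
time: 3.25
ee_pos: [0.6714, -0.0143, 0.1927]
orientation: [-0.0, 0.998, 0.063, -0.001]
force: [0.7, -0.2, 0.9]
finger_gap: -0.005
grip_force: 0.0
[ 0.67144784 -0.01432007  0.19267941] [ 0.70356435 -0.23470383  0.94676181]
tip px [323.35831423 302.87285106]
```

View pics/w2.png

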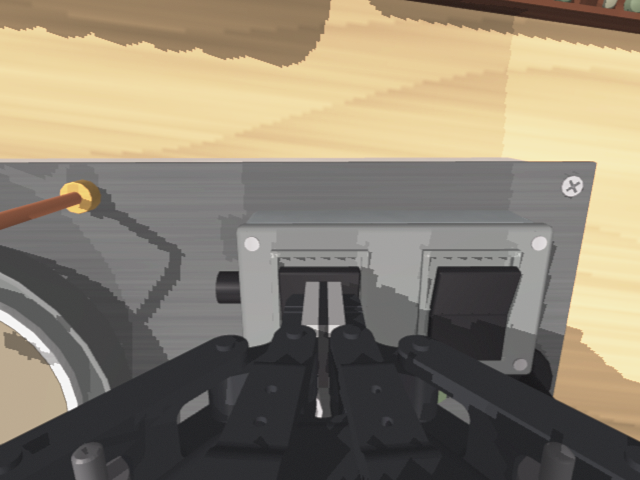

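Fingertips (u 300–345) hover over the raised half of the pump rocker (u 280–360), inside its frame and well clear of the lamp rocker. Descending gently.

```bash
python3 -m jog '[{"delta_pos":[0,0,0.06],"turn":[0,0,0]},{"delta_pos":[0,0,0.04],"turn":[0,0,0]},{"delta_pos":[0,0,0.02],"turn":[0,0,0]},{"delta_pos":[0,0,0],"turn":[0,0,0]}]'; for i in 1; do python3 -m jog '[{"delta_pos":[0,0,0.01],"turn":[0,0,0]},{"delta_pos":[0,0,0.01],"turn":[0,0,0]},{"delta_pos":[0,0,0],"turn":[0,0,0]}]'; done
```

```text
time: 3.7
ee_pos: [0.6714, -0.0141, 0.1746]
orientation: [-0.0, 0.998, 0.063, -0.0]
force: [-0.1, -0.4, -0.1]
finger_gap: 0.001
grip_force: 0.0
time: 4.0
ee_pos: [0.6722, -0.0142, 0.1725]
orientation: [0.0, 0.998, 0.063, 0.001]
force: [0.5, 0.0, 1.7]
finger_gap: 0.004
grip_force: 0.6
```

```bash
python3 -m jog '[{"delta_pos":[0,0,0.01],"turn":[0,0,0]},{"delta_pos":[0,0,0.01],"turn":[0,0,0]},{"delta_pos":[0,0,0],"turn":[0,0,0]}]'
```

```text
time: 4.3
ee_pos: [0.6723, -0.0142, 0.1694]
orientation: [0.0, 0.998, 0.063, 0.001]
force: [2.2, 0.6, 2.8]
finger_gap: 0.003
grip_force: 1.2
```

Contact force is about 2.8 N and the rocker is moving. Continuing to the stop.

```bash
python3 -m jog '[{"delta_pos":[0,0,0.01],"turn":[0,0,0]},{"delta_pos":[0,0,0.007],"turn":[0,0,0]},{"delta_pos":[0,0,0],"turn":[0,0,0]}]'
```

```text
time: 4.6
ee_pos: [0.6719, -0.0143, 0.1666]
orientation: [0.0, 0.998, 0.063, 0.0]
force: [1.6, 0.4, 4.3]
finger_gap: 0.001
grip_force: 1.8
```

```bash
python3 -m jog '[{"delta_pos":[0,0,0.005],"turn":[0,0,0]},{"delta_pos":[0,0,0],"turn":[0,0,0]}]'
```

```text
time: 4.8
ee_pos: [0.6719, -0.0142, 0.1665]
orientation: [0.0, 0.998, 0.063, 0.0]
force: [1.5, 0.4, 5.7]
finger_gap: 0.001
grip_force: 2.9
```

Hard stop at TCP z 0.1665, exactly the height predicted for fully over. Lifting off, going back over the start button and checking.

```bash
python3 -m jog '[{"delta_pos":[0,0,-0.1],"turn":[0,0,0]},{"delta_pos":[0,0,-0.3],"turn":[0,0,0]},{"delta_pos":[0,0,-0.3],"turn":[0,0,0]},{"delta_pos":[0,0,-0.3],"turn":[0,0,0]},{"delta_pos":[-0.277,-0.001,0],"turn":[0,0,0]},{"delta_pos":[-0.277,-0.001,0],"turn":[0,0,0]},{"delta_pos":[-0.277,-0.001,0],"turn":[0,0,0]},{"delta_pos":[-0.277,-0.001,0],"turn":[0,0,0]},{"delta_pos":[0,0,0],"turn":[0,0,0]},{"delta_pos":[0,0,0],"turn":[0,0,0]}]'
python3 - <<'E'
from h import *
s=state();c=camera_info('wrist');im=capture('wrist')[:,:,::-1]
print(s['ee_pos'],s['force'],proj(c,s['ee_pos']-np.array([0,0,.008])))
cv2.imwrite('pics/w3.png',im)
E
```

```text
time: 5.8
ee_pos: [0.5054, -0.0345, 0.3153]
orientation: [-0.0, 0.998, 0.063, -0.001]
force: [0.3, 0.2, 0.9]
finger_gap: 0.002
grip_force: 0.0
[ 0.50539074 -0.03446537  0.31528004] [0.34904174 0.15655336 0.87049146] [323.33948756 302.91702685]
```

View pics/w3.png

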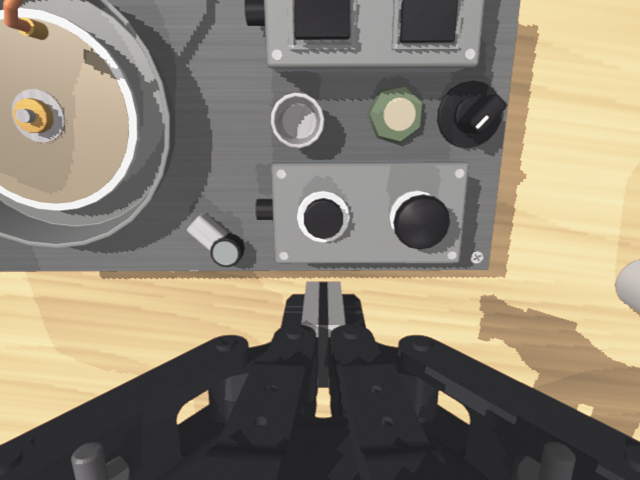

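Start top is at (323,220) here; stop, dial, cup and slab are undisturbed, but the rockers are cut off. I'll check the pump rocker from the other cameras and refine the start position.

```bash
python3 - <<'E'
from h import *
c=camera_info('wrist');im=cv2.imread('pics/w3.png')
n,l,st,ce=cv2.connectedComponentsWithStats((im.max(2)<60).astype('uint8'),connectivity=4);k=l[220,323];print(st[k],ce[k],ray(c,ce[k],.165),state()['ee_pos'])
a=cv2.imread('pics/scene0.png');b=capture('scene')[:,:,::-1]
t=capture('top')[:,:,::-1];a2=cv2.imread('pics/top0.png')
f=lambda i:cv2.resize(i[225:295,205:305],(400,280),interpolation=2)
g=lambda i:cv2.resize(i[180:222,300:375],(400,224),interpolation=2)
cv2.imwrite('pics/cmp.png',np.vstack([np.hstack([f(a),f(b)]),np.hstack([g(a2),g(t)])]))
E
```

```text
[ 305  199   38   39 1098] [323.54918033 218.70400729] [ 0.50642017 -0.03489359  0.165     ] [ 0.50641189 -0.03454461  0.31563837]
```

View pics/cmp.png

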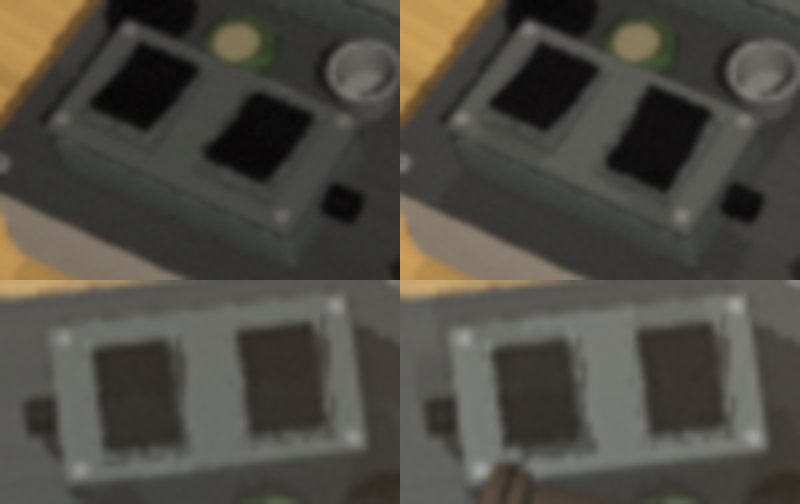

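The pump rocker's outline has tipped over (its −x end is now raised), and the lamp is unchanged. The hand is within 1 mm of the start button's axis, so I'll press it now.

```bash
python3 -m jog '[{"delta_pos":[0,0,0.3],"turn":[0,0,0]},{"delta_pos":[0,0,0.3],"turn":[0,0,0]},{"delta_pos":[0,0,0.28],"turn":[0,0,0]},{"delta_pos":[0,0,0.04],"turn":[0,0,0]},{"delta_pos":[0,0,0],"turn":[0,0,0]},{"delta_pos":[0,0,0.02],"turn":[0,0,0]},{"delta_pos":[0,0,0.02],"turn":[0,0,0]},{"delta_pos":[0,0,0],"turn":[0,0,0]}]'
```

```text
time: 6.75
ee_pos: [0.5077, -0.0348, 0.1731]
orientation: [0.001, 0.998, 0.063, 0.002]
force: [0.0, 0.1, 0.8]
finger_gap: 0.0
grip_force: 0.3
```

```bash
python3 -m jog '[{"delta_pos":[0,0,0.015],"turn":[0,0,0]},{"delta_pos":[0,0,0],"turn":[0,0,0]},{"delta_pos":[0,0,0],"turn":[0,0,0]}]'
```

```text
time: 7.05
ee_pos: [0.5077, -0.0348, 0.1706]
orientation: [0.0, 0.998, 0.063, 0.002]
force: [1.1, -0.1, 5.0]
finger_gap: 0.003
grip_force: 1.8
```

```bash
python3 -m jog '[{"delta_pos":[0,0,0.015],"turn":[0,0,0]},{"delta_pos":[0,0,0.01],"turn":[0,0,0]},{"delta_pos":[0,0,0],"turn":[0,0,0]}]'
```

```text
time: 7.35
ee_pos: [0.5077, -0.0348, 0.1666]
orientation: [0.0, 0.998, 0.063, 0.002]
force: [1.1, 0.6, 6.1]
finger_gap: 0.002
grip_force: 3.2
```

About 6.4 mm in at 6 N, well past the 3 mm trip point. Releasing, then a final check.

```bash
python3 -m jog '[{"delta_pos":[0,0,-0.08],"turn":[0,0,0]},{"delta_pos":[0,0,-0.3],"turn":[0,0,0]},{"delta_pos":[0,0,-0.3],"turn":[0,0,0]},{"delta_pos":[0,0,-0.3],"turn":[0,0,0]},{"delta_pos":[0,0,-0.3],"turn":[0,0,0]},{"delta_pos":[0,0,0],"turn":[0,0,0]},{"delta_pos":[0,0,0],"turn":[0,0,0]},{"delta_pos":[0,0,0],"turn":[0,0,0]}]'
python3 - <<'E'
from h import *
cv2.imwrite('pics/w4.png',capture('wrist')[:,:,::-1]);print(state()['force'],state()['qd'].round(3) if hasattr(state()['qd'],'round') else state()['qd'])
E
```

```text
time: 8.15
ee_pos: [0.5056, -0.0342, 0.3551]
orientation: [-0.001, 0.998, 0.063, -0.002]
force: [0.2, -1.0, -0.9]
finger_gap: -0.002
grip_force: 0.0
[ 0.50929592 -0.84372124 -0.09680977] [-0.001  0.005  0.    -0.    -0.002 -0.001]
```

View pics/w4.png

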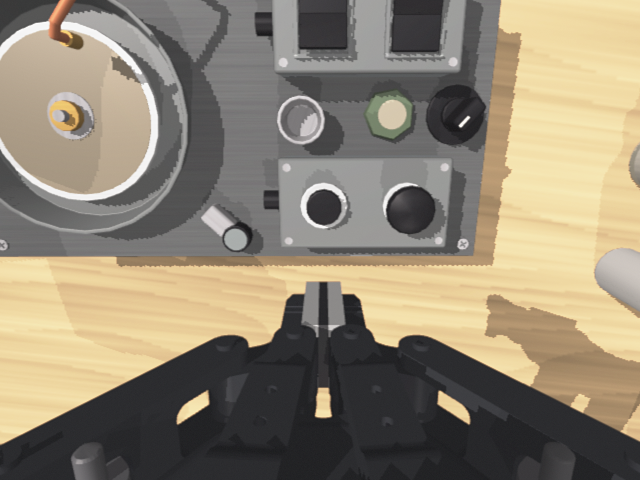

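The start button is back out at (324,205). Stop, dial, cup, slab and loupe are as they were, and the hand is clear.

```bash
python3 -c "from cell import sign_off; print(sign_off())"
```

```text
the job is handed in; nothing more can be done
None
```

I tipped the pump's rocker fully over to its stop, then pressed the start button about 6.4 mm in and released it. Nothing else looked disturbed in the pictures, and I handed the job in with the hand clear at about 8 s.

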